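# Hold the gearbox cover ready over its studs

### The job

Pick up the gearbox cover by its handle, carry it over the pipe without bumping the pipe, and stop with it hovering level over the open gearbox housing, lined up so that every hole is centred above its stud and the plate is about a centimetre clear of the stud tips, touching neither studs nor housing. Finish while still holding it there, motionless, so that the sealing face can be inspected before the cover goes on; do not lower it or let go. Leave the tin can, the box of screws and the wrench where they are.

Things in the scene. Friction and masses are not known exactly. Their poses are not given: they have to be found in the camera images.
- cover: Loose gearbox cover, 0.3 to 0.65 kg: bare aluminium plate 150 (its x) x 100 (its y) x 8 mm, flat on the bench, four 16 mm holes at x = +-61, y = +-36 mm, a dark steel U-shaped grab handle on top along its x. Origin: centre of the underside; z up. It fits the housing either way round (turned 180 degrees about z).
- cover_grip (a point): Middle of the handle's bar, 45 mm above the plate's underside. The bar is 80 mm long (along the cover's x), 16 mm wide (y), 18 mm tall (36 to 54 mm above the underside); under it is a 28 mm gap above the plate between two posts 14 mm thick, centred at x = +-33 mm. Same axes as the cover.
- housing: Grey gearbox housing fixed to the bench: open box 150 (its x) x 100 (its y) x 90 mm tall, gears inside, feet out to x = +-99 mm, a 24 mm shaft stub on its -y side. Four upright 8 mm steel studs at x = +-61, y = +-36 mm on the rim, tips 115 mm above the bench. Origin: centre of its underside, z up. The pipe lies between cover and housing; which is on the left varies.
- stud_tips (a point): Centre of the four studs, at the height of their tips (115 mm above the bench); housing axes.
- pipe: Steel pipe 48 mm in diameter and 500 mm long, lying along its own x axis (roughly away from the robot) on two dark stands 64 mm wide, all fixed to the bench, between cover and housing. Origin: on the bench below the middle of the pipe; z up. Its top is 110 mm above the bench.
- pipe_top (a point): Top of the pipe at the middle of its length, 110 mm above the bench.
- can: Bystander: upright tin can, 66 mm in diameter, 105 mm tall, loose. Origin: centre of its underside.
- screw_box: Bystander: open cardboard box of screws, 90 x 70 x 45 mm, loose. Origin: centre of its underside.
- wrench: Bystander: steel wrench 180 mm long lying flat on the bench along its x axis, loose. Origin: near the middle of its underside.
There are look-alikes about, which are no part of the job. Of the things that look like the housing, the smaller one is meant.

How it is judged:
On the way, in this order (a step that is already met when the one before it is completed fails the run):
1. the cover is lifted clear of the bench by the gripper (height (world z) of cover above 0.015 m and contact force between cover and the fingers above 1 N), for 0.1 s.
2. the cover passes above the pipe (z of cover in the frame of pipe_top above 0 m and y of cover in the frame of pipe_top between -0.06 and 0.06 m and x of cover in the frame of pipe_top between -0.25 and 0.25 m), for 0.02 s.
At the end, for the whole second after the job is handed in: Gripper holds the cover still and level (0.05 rad): underside 3-20 mm above the stud tips, centre within 5 mm horizontally, long side within 0.05 rad of the housing's (either way round), touching only the fingers; can, screw box and wrench within 2 cm of their start (z of cover in the frame of stud_tips between 0.003 and 0.02 m and horizontal distance between cover and stud_tips below 0.005 m and angle between the x axis of cover and the x axis of housing, either way round below 0.05 rad and angle between cover's own z axis and vertical below 0.05 rad and contact force between cover and the fingers above 2 N and contact force between cover and housing below 0.1 N and contact force between cover and pipe below 0.1 N and contact force between cover and can below 0.1 N and contact force between cover and screw_box below 0.1 N and contact force between cover and wrench below 0.1 N and linear speed of cover below 0.02 m/s and distance of each of can, screw_box, wrench from where it was at the start of the episode below 0.02 m); the arm keeps its last pose, push and grip.
It fails at once if the tin can is knocked or moved by more than 2 cm (distance of can from where it was at the start of the episode above 0.02 m).
It fails at once if the box of screws is knocked or moved by more than 2 cm (distance of screw_box from where it was at the start of the episode above 0.02 m).
It fails at once if the wrench is knocked or moved by more than 2 cm (distance of wrench from where it was at the start of the episode above 0.02 m).
It fails at once if the pipe or its stands are bumped by the cover or the robot (contact force between pipe and anything else above 2 N).
It fails at once if the cover touches the housing or its studs (contact force between cover and housing above 0.5 N).
It also fails if it takes over 53 s, if anything falls off the work surface, if the arm or the gripper's body presses on something with over 40 N, if the wrist force passes 120 N, or if a joint passes its speed limit or range.

### The arm

A 7-joint arm with a two-finger parallel gripper is mounted at the origin on the work surface. World frame = base frame: x ahead of the robot, y to its left, z up, the work surface at z = 0. Lengths are in m, angles in rad, forces in N, time in s.
With the tool pointing down it reaches from about 0.425 to 0.95 m from the base axis. Payload 4.7 kg.
Tool frame: the origin (TCP) lies midway between the tips of the shut fingers; the grasp point (between the pads) lies ctrl.tcp_to_grasp behind it (ctrl.tcp_to_grasp is the distance from the TCP to the grasp point, in m); z points along the fingers, y is the direction in which the jaws open and shut (so a half turn about z gives the same grasp; the last joint's range is limited). The gripper opens to 85 mm and grips with 20 to 120 N. Pads are 22 mm wide; open, the fingers measure 114 mm over their backs; the gripper's body (76 mm by 85 mm) begins 54 mm behind the grasp point. The pads swing forward as they close: fully open they stand 13 mm farther back than shut.
Start: joints at [-1.172, 0.469, -0.049, 1.532, 0.024, 1.141, -0.082], TCP at [0.28, 0.614, 0.231] pointing down, gripper open.
Joint ranges: [-2.59, 2.59], [-0.33, 1.99], [-1.39, 1.29], [0.1, 2.45], [-1.04, 4.18], [0.21, 1.99], [-2.66, 2.66]. Speed limits (rad/s): [2.57, 2.57, 3.14, 3.14, 3.14, 3.14, 3.14].

### API

Orientations are given as a unit quaternion [x, y, z, w].
In Python, from bench import sensors, capture, job, nets, ctrl gives the robot as it stands.
- The arm moves only by the shell command python3 -m creep 'ROWS' [FORCE]. ROWS is text: rows parted by semicolons, each of 7 numbers parted by spaces: the turn, a rotation vector about the world's x, y, z in rad, then the shift along the world's x, y, z in cm, then the gripper command: -1 is fully open, 1 is shut, values between are in proportion. In form: ax ay az dx dy dz grip; .... A call has 1 to 10 rows; each row shifts and turns the pose as measured when the row begins; what a row does not reach is not made up. A row lasts 1/10 s, in which the tool goes at most 50 mm and 8.59 degrees, less where a joint would pass 70% of its speed; a pose out of reach is approached as far as the arm can. A call is refused whole if a number of a shift passes 5 or a number of a turn 0.15, either way. A call with a gripper value outside its range is refused whole. The fingers move at their own pace and stop on an object; FORCE is the grip in N (left out, the last holds). Time passes only in rows, so rows that do not move let the fingers close. It gives the time, the measured TCP pose, the force and the opening at its end, in the units of the state.
- sensors.get_obs(): the state, without advancing time (a new reading comes with each control period).
- capture(name): name is "scene" or "side" or "wrist"; returns a dict with "image" (420x560x3 uint8, red, green, blue), "intrinsics" (3x3 intrinsics, pixels), "dist_coeffs" ([k1, k2, p1, p2, k3] as OpenCV has them; the pictures are not rectified), "R" (3x3) and "t" (3): a world point X has camera coordinates R X + t; the wrist camera has in their place "T_tool_cam" (4x4, takes a point from camera to tool coordinates, whose origin is the TCP and whose axes are the flange's). Camera axes: x right, y down, z forward; pixel columns grow to the right and rows downward; lengths in m; the calibration is good to about 2 mm. A picture is of the moment at which its call begins: read the wrist's pose just before it. There is no depth.
- job.hand_in(): hands the job in, once; it reports no verdict.
Trained networks look in a picture, given as the dict that the camera call returned (one of the last four; its "shot" number tells which), for a name from the list of things; names that differ only in an ending like _2 or _b are one class to them, and where a whole thing is asked for, a point or a joint stands for the part that bears it (a point fixed in the world has none). Each returns a list of dicts, best first, with "p" (0 to 1); they miss things now and then, are a little off and sometimes report something else, mostly with a low value. They report only what shows in the picture. A call takes as long as a camera call. They do not tell look-alikes from the thing itself.
- nets.search_frame(picture, query): "position" ([row, column] in pixels, amid what is visible of it).
- nets.landmark_of(picture, query): "position" ([row, column] in pixels: a listed point, or the origin of a listed thing).
The state is a dict: "time_s": time; "joints": joint angles; "qvel": joint speeds; "joint_efforts": joint torques, N m; "tcp_pos": TCP position; "ee_rot": TCP orientation; "contact_force": force on the tool from outside, world axes, zero at the start; "torque": the same for the moment, N m; "finger_gap": finger opening in m.
Only numpy, scipy, OpenCV 4.12 (cv2) and the standard library are available. Lean on these libraries where they do the work, as an engineer would, in place of code of your own. Each camera call takes 0.05 s, during which the arm holds its last target. There are 200 camera calls.

## Working session

There is one attempt and no reset: what is moved stays moved. The work goes in short steps, Python scripts to look and compute and a shell command to move; the robot and the scene stay as the last step left them, time stands still between calls to the robot, and variables do not carry over. Pictures are saved under pics/ and viewed, about 8 in all and at most 12, crops included, and the job is handed in when it is done.

```bash
mkdir -p pics; ls
cat > h.py <<'E'
import numpy as np,cv2
from bench import sensors,capture,job,nets,ctrl
from scipy.spatial.transform import Rotation as Ro
def cam(name):
    o=sensors.get_obs(); c=capture(name)
    if 'R' not in c:
        T=np.array(c['T_tool_cam']); W=np.eye(4); W[:3,:3]=Ro.from_quat(o['ee_rot']).as_matrix(); W[:3,3]=o['tcp_pos']
        M=np.linalg.inv(W@T); c['R'],c['t']=M[:3,:3],M[:3,3]
    c['R']=np.array(c['R']);c['t']=np.array(c['t']).ravel();c['K']=np.array(c['intrinsics']);c['D']=np.array(c['dist_coeffs'])
    return c
def onz(c,rc,z):
    u=cv2.undistortPoints(np.array([[[rc[1],rc[0]]]],float),c['K'],c['D'])[0,0]
    d=c['R'].T@np.array([u[0],u[1],1]); o=-c['R'].T@c['t']
    return o+d*(z-o[2])/d[2]
def proj(c,P):
    p,_=cv2.projectPoints(np.array(P,float).reshape(-1,3),cv2.Rodrigues(c['R'])[0],c['t'],c['K'],c['D']); return p[:,0]
def save(c,f,img=None): cv2.imwrite(f,cv2.cvtColor(c['image'] if img is None else img,cv2.COLOR_RGB2BGR))
E
python3 - <<'E'
from h import *
print(ctrl.tcp_to_grasp,sensors.get_obs())
Z=dict(cover=0,cover_grip=.045,housing=0,stud_tips=.115,pipe_top=.11,can=0,screw_box=0,wrench=0)
for n in ('scene','side'):
    c=cam(n); save(c,f'pics/{n}0.png'); print(n,'campos',-c['R'].T@c['t'])
    for q,z in Z.items():
        for d in nets.landmark_of(c,q)[:4]: print(q,round(d['p'],2),np.round(d['position']),onz(c,d['position'],z).round(3)[:2])
E
```

```text
pics
0.0187 {'time_s': 0.0, 'joints': array([-1.17194119,  0.46945908, -0.04858054,  1.53373531,  0.02410046,
        1.14097699, -0.08232763]), 'qvel': array([-2.15705996e-04, -2.54667319e-03,  1.01544440e-03,  7.56601219e-04,
        1.60315631e-05,  9.67517028e-07,  1.12473603e-03]), 'joint_efforts': array([-3.16535807e-04, -5.10306108e+01, -4.68973594e-02, -2.37714958e+01,
        1.05515169e-02,  7.24431433e-03, -4.57515071e-06]), 'tcp_pos': array([0.27976015, 0.61363741, 0.23023196]), 'ee_rot': array([ 2.12254389e-01,  9.77213938e-01, -9.81617631e-04, -1.71878279e-04]), 'contact_force': array([ 0.16486052,  0.66232197, -0.9536442 ]), 'torque': array([-0.02974464, -0.05857788,  0.05137529]), 'finger_gap': 0.08544660327786825}
scene campos [ 1.47735281 -0.38794157  1.40511129]
cover 0.71 [278. 174.] [ 0.553 -0.305]
cover_grip 0.96 [272. 169.] [ 0.554 -0.313]
housing 0.84 [191. 393.] [0.557 0.535]
housing 0.69 [203. 316.] [0.481 0.255]
stud_tips 0.98 [179. 316.] [0.469 0.256]
stud_tips 0.78 [163. 398.] [0.533 0.549]
pipe_top 0.66 [235. 270.] [0.61 0.01]
can 0.96 [271. 328.] [0.75  0.148]
can 0.21 [269. 170.] [ 0.514 -0.306]
screw_box 0.71 [312. 240.] [ 0.758 -0.164]
wrench 0.69 [227. 143.] [ 0.308 -0.334]
side campos [ 0.06598384 -1.03799612  1.13392097]
cover 0.9 [324. 343.] [ 0.546 -0.312]
cover_grip 0.97 [314. 346.] [ 0.548 -0.315]
housing 0.91 [201. 251.] [0.478 0.269]
housing 0.85 [153. 247.] [0.554 0.549]
stud_tips 0.93 [177. 256.] [0.492 0.247]
stud_tips 0.9 [119. 244.] [0.567 0.608]
pipe_top 0.78 [212. 322.] [0.623 0.015]
can 0.79 [203. 338.] [0.757 0.152]
can 0.21 [244. 318.] [ 0.608 -0.004]
screw_box 0.71 [268. 382.] [ 0.747 -0.167]
wrench 0.96 [357. 261.] [ 0.302 -0.331]
```

View pics/scene0.png

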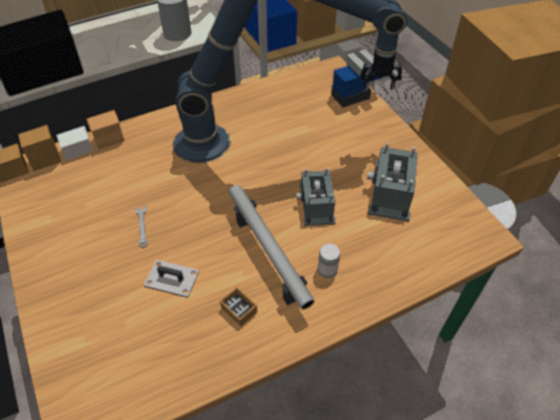

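View pics/side0.png

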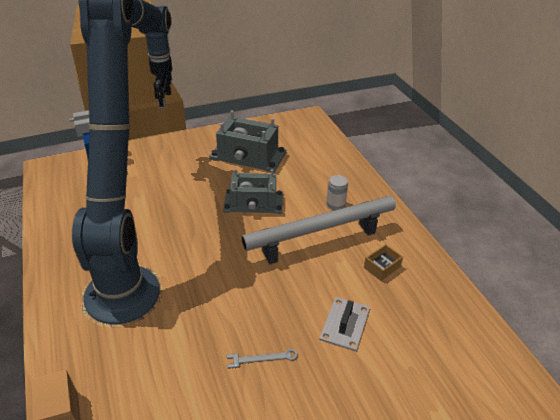

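Scene picture: the cover is at (278,174), with no second plate visible. Two things look like the housing: a smaller one at (203,316) and a larger one at (191,393). In the side picture they are at (201,251) and (153,247). I choose the smaller one, at about (0.48, 0.26), and check both it and the cover in one close crop.

Run:
```python
from h import *
a=cv2.imread('pics/side0.png');b=cv2.imread('pics/scene0.png')
f=lambda i,r,c:cv2.resize(i[r:r+100,c:c+130],(390,300),interpolation=cv2.INTER_CUBIC)
cv2.imwrite('pics/crop.png',np.vstack([np.hstack([f(a,100,195),f(a,280,285)]),np.hstack([f(b,135,290),f(b,235,115)])]))
```

```text
(no output)
```

View pics/crop.png

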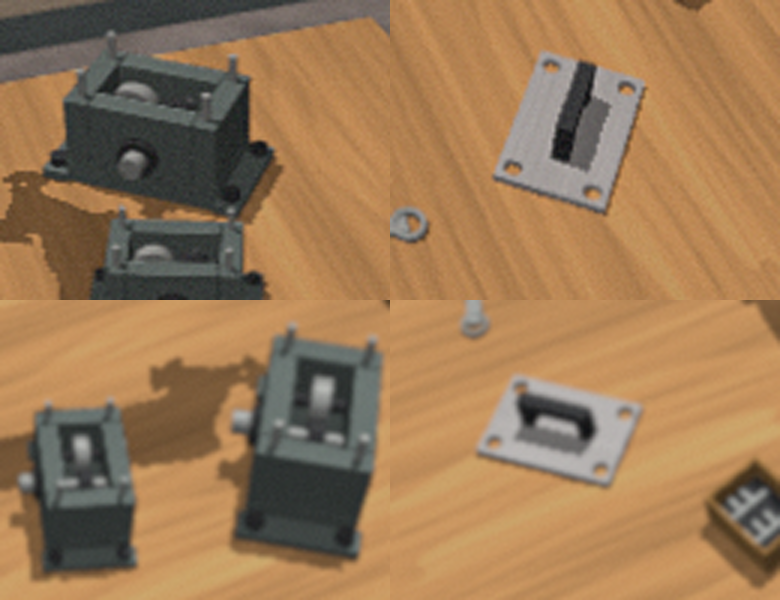

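Run:
```python
from h import *
def go(n,px,z,ox,oy):
    c=cam(n); P=np.array([onz(c,(oy+y/3,ox+x/3),z)[:2] for x,y in px])
    e=np.roll(P,-1,0)-P; L=np.linalg.norm(e,axis=1)
    print(n,P.mean(0).round(4),'edges',L.round(3),'ang',np.degrees(np.arctan2(e[:,1],e[:,0])).round(1))
go('side',[(161,65),(237,88),(202,191),(123,168)],.008,285,280)
go('scene',[(130,86),(235,112),(211,170),(104,142)],.008,115,235)
go('scene',[(42,112),(110,105),(127,186),(48,190)],.115,290,135)
```

```text
side [ 0.5508 -0.3142] edges [0.073 0.121 0.071 0.124] ang [ -42.5 -132.3  139.4   48.6]
scene [ 0.5514 -0.3116] edges [0.123 0.074 0.123 0.073] ang [  47.9  -40.8 -132.3  139.3]
scene [0.4927 0.246 ] edges [0.08  0.124 0.088 0.118] ang [  71.4  -21.3 -112.9  154.8]
```

```bash
python3 -m creep '0 0 0 1 -1 3 -1;0 0 0 2 -4 2 -1;0 0 0 2 -4 2 -1;0 0 0 2 -4 2 -1;0 0 0 2 -4 2 -1;0 0 0 2 -4 1 -1;0 0 0 2 -4 1 -1;0 0 0 2 -4 0 -1;0 0 0 1 -2 0 -1;0 0 0 0 0 0 -1'
python3 - <<'E'
from h import *
c=cam('wrist'); print(np.array(c['T_tool_cam']).round(3)); save(c,'pics/w1.png'); print(sensors.get_obs()['tcp_pos'])
for q,z in dict(stud_tips=.115,housing=0,pipe_top=.11).items():
    for d in nets.landmark_of(c,q): print(q,round(d['p'],2),np.round(d['position']),onz(c,d['position'],z).round(3)[:2])
E
```

```text
time_s: 2.05
tcp_pos: [0.4415, 0.2908, 0.3664]
ee_rot: [0.211, 0.977, 0.001, 0.001]
contact_force: [0.0, 0.4, -0.1]
finger_gap: 0.0854
[[-0.    -0.962 -0.273  0.07 ]
 [ 1.    -0.     0.    -0.   ]
 [-0.    -0.273  0.962 -0.142]
 [ 0.     0.     0.     1.   ]]
[0.44063431 0.2924182  0.36625952]
stud_tips 0.72 [184. 520.] [0.575 0.552]
stud_tips 0.62 [215. 256.] [0.482 0.257]
housing 0.91 [196. 258.] [0.486 0.253]
housing 0.66 [160. 451.] [0.554 0.533]
```

View pics/w1.png

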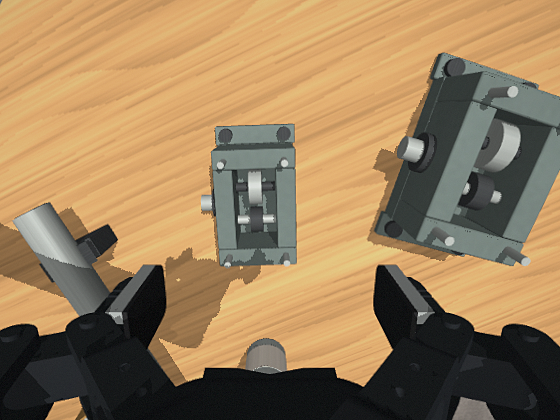

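Wrist picture: the small housing is centred near (255,212), with stud tips near (220,166), (284,161), (227,264) and (292,263). The big look-alike is on the right. The pipe end is on the left and the can shows at (265,355). I'll zoom in to get the tips precisely.

Run:
```python
import cv2
a=cv2.imread('pics/w1.png')[145:280,195:315]
cv2.imwrite('pics/w1c.png',cv2.resize(a,None,fx=4.4,fy=4.4,interpolation=cv2.INTER_CUBIC))
```

```text
(no output)
```

View pics/w1c.png

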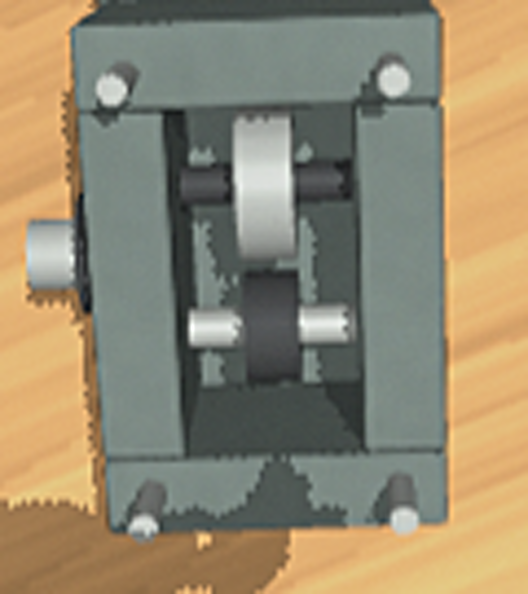

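Tip faces in the crop are at (112,90), (393,82), (404,520) and (143,524). I fit the 122 x 72 mm rectangle to these.

```bash
cat >> h.py <<'E'
from scipy.optimize import least_squares
def fitrect(c,px,z,g,order):
    """px (col,row) ; order: local (x,y) of each; returns x,y,yaw(deg),rms px"""
    L=np.array(order,float); px=np.array(px,float)
    def f(p):
        a=p[2];w=L@np.array([[np.cos(a),np.sin(a)],[-np.sin(a),np.cos(a)]])+p[:2]
        return (proj(c,np.c_[w,np.full(len(w),z)])-px).ravel()
    r=least_squares(f,g,x_scale=[.01,.01,.1]); return r.x[0],r.x[1],np.degrees(r.x[2]),np.sqrt((r.fun**2).mean())
E
python3 - <<'E'
from h import *
c=cam('wrist')
px=[(195+x/4.4-.4,145+y/4.4-.4) for x,y in [(112,90),(393,82),(404,520),(143,524)]]
P=np.array([onz(c,(y,x),.115)[:2] for x,y in px]); print(P.round(4),P.mean(0))
e=np.roll(P,-1,0)-P; print(np.linalg.norm(e,axis=1),np.degrees(np.arctan2(e[:,1],e[:,0])))
a,b=.061,.036
for g in (-.4,2.74):
  print(fitrect(c,px,.115,[.48,.255,g],[(a,-b),(a,b),(-a,b),(-a,-b)] ))
print(sensors.get_obs()['tcp_pos'])
E
```

```text
[[0.4086 0.2499]
 [0.4356 0.316 ]
 [0.5478 0.2712]
 [0.5199 0.2051]] [0.47799034 0.26055546]
[0.07134297 0.12080181 0.07176799 0.11997285] [  67.7831705   -21.72433763 -112.87635531  158.0783513 ]
(np.float64(0.4797848976705229), np.float64(0.25967305431796533), np.float64(-200.56404100893417), np.float64(43.71197292107885))
(np.float64(0.47978486303621687), np.float64(0.2596729347581712), np.float64(159.42743880798238), np.float64(43.71197295092908))
[0.43834544 0.29654092 0.36527763]
```

```bash
python3 -m creep '0 0 -0.14 1 -3 0 -1;0 0 -0.14 1 -4.5 0 -1;0 0 -0.14 1 -4.5 0 -1;0 0 -0.14 1 -4.5 0 -1;0 0 -0.14 1 -4.5 0 -1;0 0 -0.14 1 -4.5 0 -1;0 0 -0.14 1 -4.5 0 -1;0 0 -0.14 1 -4.5 0 -1;0 0 -0.14 1 -4.5 0 -1;0 0 -0.14 1 -4.5 0 -1'
python3 -m creep '0 0 -0.14 1 -4.5 0 -1;0 0 -0.14 0.5 -4.5 0 -1;0 0 -0.14 0.5 -4 -3 -1;0 0 0 0 0 -2 -1;0 0 0 0 0 0 -1;0 0 0 0 0 0 -1'
```

```text
time_s: 3.3
tcp_pos: [0.5359, -0.1259, 0.3623]
ee_rot: [0.789, 0.615, 0.003, -0.001]
contact_force: [0.6, -0.3, 0.3]
finger_gap: 0.0856
time_s: 3.9
tcp_pos: [0.5618, -0.258, 0.3093]
ee_rot: [0.902, 0.432, 0.002, 0.001]
contact_force: [0.1, 0.2, 0.3]
finger_gap: 0.0857
```

```bash
python3 -m creep '0 0 -0.03 -0.5 -3 -1 -1;0 0 0 0 -2 -1 -1;0 0 0 0 0 0 -1;0 0 0 0 0 0 -1;0 0 0 0 0 0 -1;0 0 0 0 0 0 -1'
python3 - <<'E'
from h import *
o=sensors.get_obs(); c=cam('wrist'); save(c,'pics/w2.png'); print(o['tcp_pos'],o['ee_rot'],o['qvel'].round(3))
np.savez('w2.npz',R=c['R'],t=c['t'],K=c['K'],D=c['D'])
for q,z in dict(cover=0,cover_grip=.045).items():
    for d in nets.landmark_of(c,q): print(q,round(d['p'],2),np.round(d['position']),onz(c,d['position'],z).round(3)[:2])
E
```

```text
time_s: 4.5
tcp_pos: [0.5646, -0.2977, 0.2945]
ee_rot: [0.904, 0.428, 0.007, 0.001]
contact_force: [0.5, 0.4, -0.5]
finger_gap: 0.0856
[ 0.56459063 -0.29774146  0.29454212] [0.9036976  0.42811682 0.00669104 0.00136634] [-0.016 -0.012 -0.007 -0.005 -0.001  0.004 -0.003]
cover 0.89 [181. 267.] [ 0.553 -0.309]
```

View pics/w2.png

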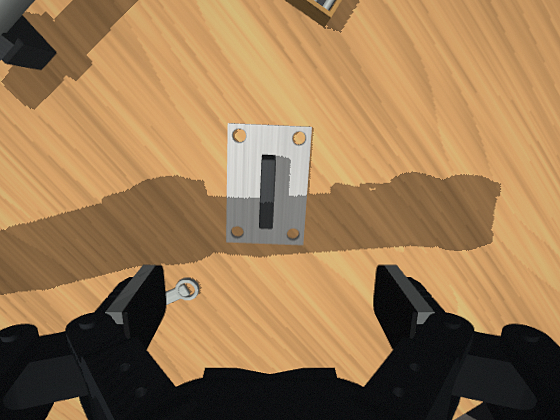

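The cover's holes are at (239,135), (299,139), (293,234) and (237,232), and the handle is at (267,190). The wrench ring shows low and left, and the fingers are well clear.

Run:
```python
from h import *
c=dict(np.load('w2.npz')); im=cv2.imread('pics/w2.png'); a,b=.061,.036
px=np.array([(239,135),(299,139),(293,234),(237,232)],float); o=[(a,b),(a,-b),(-a,-b),(-a,b)]
print(fitrect(c,px,.007,[.55,-.31,.84],o))
# refine: centroid of hole pixels (differs from the plate) by saturation
S=cv2.cvtColor(im,cv2.COLOR_BGR2HSV)[...,1].astype(float)
q=[]
for x,y in px.astype(int):
    p=S[y-9:y+10,x-9:x+10]; n,l,st,ce=cv2.connectedComponentsWithStats((p>70).astype(np.uint8))
    k=[i for i in range(1,n) if 30<st[i,4]<250]; k=min(k,key=lambda i:np.hypot(*(ce[i]-9))) if k else None
    q.append((x,y) if k is None else (x-9+ce[k][0],y-9+ce[k][1])); print(st[k] if k else None,q[-1])
print(fitrect(c,q,.006,[.55,-.31,.84],o))
for g in [(155,267),(228,266)]: print(onz(c,g,.054))
```

```text
(np.float64(0.5493891773168477), np.float64(-0.31399984729948865), np.float64(48.05674120874042), np.float64(0.34993951359409176))
[  3   3  13  13 136] (np.float64(239.0441176470588), np.float64(134.88970588235293))
[  3   2  12  13 128] (np.float64(298.609375), np.float64(137.6796875))
[ 3  3 12 11 92] (np.float64(292.5108695652174), np.float64(232.94565217391303))
[ 4  3 11 10 90] (np.float64(236.92222222222222), np.float64(230.76666666666668))
(np.float64(0.5497855042715362), np.float64(-0.3130842020135721), np.float64(48.13180239256921), np.float64(0.2294865142773154))
[ 0.5778205  -0.27940605  0.054     ]
[ 0.52419457 -0.34284772  0.054     ]
```

```bash
python3 -m creep '-0.003 0.013 -0.045 -0.8 -0.8 -3 -1;0 0 0 -0.7 -0.8 -4 -1;0 0 0 0 0 -4 -1;0 0 0 0 0 -4 -1;0 0 0 0 0 -3 -1;0 0 0 0 0 -1 -1;0 0 0 0 0 0 -1;0 0 0 0 0 0 -1;0 0 0 0 0 0 -1'
python3 - <<'E'
from h import *
o=sensors.get_obs(); R=Ro.from_quat(o['ee_rot']).as_matrix(); print(o['tcp_pos'],'z',R[:,2].round(4),'yaw',np.degrees(np.arctan2(R[1,0],R[0,0])), o['qvel'].round(3))
E
```

```text
time_s: 5.55
tcp_pos: [0.552, -0.3147, 0.1044]
ee_rot: [0.913, 0.408, 0.004, 0.004]
contact_force: [-0.4, 0.3, 0.1]
finger_gap: 0.0854
[ 0.55200473 -0.31472953  0.1043794 ] z [ 0.0109 -0.0047 -0.9999] yaw 48.166380715568536 [-0.003 -0.015  0.009 -0.017  0.002  0.007 -0.002]
```

```bash
python3 -m creep '0.005 0.011 0 -0.2 0.1 -1.5 -1;0 0 0 0 0 -2.5 -1;0 0 0 0 0 -2.5 -1;0 0 0 0 0 -1 -1;0 0 0 0 0 0 -1;0 0 0 0 0 0 -1;0 0 0 0 0 0 -1'
cat > s.py <<'E'
from h import *
o=sensors.get_obs(); R=Ro.from_quat(o['ee_rot']).as_matrix(); print(o['tcp_pos'].round(4),'z',R[:,2].round(4),'yaw',np.degrees(np.arctan2(R[1,0],R[0,0])).round(2), o['qvel'].round(3),'F',o['contact_force'].round(1),'T',o['torque'].round(2),o['finger_gap'])
E
python3 s.py
```

```text
time_s: 6.25
tcp_pos: [0.5544, -0.3159, 0.0323]
ee_rot: [0.913, 0.409, 0.004, 0.004]
contact_force: [-0.1, -0.6, 0.3]
finger_gap: 0.0856
[ 0.5544 -0.3159  0.0323] z [ 0.0107 -0.004  -0.9999] yaw 48.23 [-0.001 -0.009  0.005 -0.011  0.001  0.002 -0.003] F [-0.1 -0.6  0.3] T [-0.01 -0.03 -0.01] 0.0855812556027586
```

```bash
python3 -m creep '0.005 0.011 0 -0.5 0.3 -0.6 -1;0.005 0.01 0 -0.1 0.05 0 -1;0.005 0.01 0 -0.1 0.05 0 -1;0.005 0.01 0 -0.1 0.05 0 -1'
python3 s.py
```

```text
time_s: 6.65
tcp_pos: [0.5469, -0.3116, 0.0284]
ee_rot: [0.913, 0.409, -0.01, -0.013]
contact_force: [0.4, 0.3, 0.3]
finger_gap: 0.0856
[ 0.5469 -0.3116  0.0284] z [-0.0296  0.0162 -0.9994] yaw 48.24 [-0.006  0.033  0.024 -0.066  0.043  0.146 -0.036] F [0.4 0.3 0.3] T [-0.02  0.01  0.01] 0.08555357594392973
```

```bash
python3 -m creep '0 0 0 0 0 0 -1;0 0 0 0 0 0 -1'; python3 s.py;  python3 -m creep '-0.005 -0.01 0 0 0 0 -1'; python3 s.py; python3 -m creep '0 0 0 0 0 0 -1';python3 s.py
```

```text
time_s: 6.85
tcp_pos: [0.5474, -0.3119, 0.0286]
ee_rot: [0.913, 0.409, -0.01, -0.013]
contact_force: [-0.6, 0.2, 0.1]
finger_gap: 0.0851
[ 0.5474 -0.3119  0.0286] z [-0.0295  0.0158 -0.9994] yaw 48.25 [-0.     0.001  0.    -0.006  0.002  0.001 -0.002] F [-0.6  0.2  0.1] T [-0.06 -0.05 -0.01] 0.08509134611730221
time_s: 6.95
tcp_pos: [0.5478, -0.3121, 0.0287]
ee_rot: [0.913, 0.409, -0.006, -0.008]
contact_force: [1.1, -0.3, -0.6]
finger_gap: 0.0853
[ 0.5478 -0.3121  0.0287] z [-0.0187  0.0101 -0.9998] yaw 48.26 [-0.003 -0.054 -0.019  0.098 -0.041 -0.162  0.039] F [ 1.1 -0.3 -0.6] T [-0.03 -0.02  0.01] 0.08532620008372453
time_s: 7.05
tcp_pos: [0.5474, -0.3119, 0.0286]
ee_rot: [0.913, 0.409, -0.006, -0.009]
contact_force: [-0.9, 0.4, 0.2]
finger_gap: 0.0858
[ 0.5474 -0.3119  0.0286] z [-0.0187  0.0103 -0.9998] yaw 48.25 [-0.001  0.003 -0.002 -0.011  0.001  0.002 -0.003] F [-0.9  0.4  0.2] T [ 0.03 -0.04 -0.02] 0.08577417598891655
```

```bash
python3 -m creep '-0.010 -0.018 0 0.2 -0.1 -0.3 -1'; python3 s.py; python3 -m creep '0 0 0 0 0 0 -1';python3 s.py
```

```text
time_s: 7.15
tcp_pos: [0.5499, -0.3133, 0.026]
ee_rot: [0.913, 0.409, 0.0, 0.0]
contact_force: [1.3, 0.3, -0.2]
finger_gap: 0.0853
[ 0.5499 -0.3133  0.026 ] z [ 7.e-04 -6.e-04 -1.e+00] yaw 48.25 [ 0.023 -0.023 -0.064  0.131 -0.099 -0.323  0.081] F [ 1.3  0.3 -0.2] T [ 0.02 -0.05  0.03] 0.0853410950725312
time_s: 7.25
tcp_pos: [0.5493, -0.3129, 0.0257]
ee_rot: [0.913, 0.409, -0.0, -0.0]
contact_force: [-0.9, -0.7, 0.4]
finger_gap: 0.0858
[ 0.5493 -0.3129  0.0257] z [-1.e-04  1.e-04 -1.e+00] yaw 48.24 [-0.001 -0.003  0.004 -0.017  0.004  0.008 -0.003] F [-0.9 -0.7  0.4] T [ 0.03 -0.03  0.01] 0.08579487466462722
```

Well aligned and level. Close with a firm grip.

```bash
python3 -m creep '0 0 0 0 0 0 1;0 0 0 0 0 0 1;0 0 0 0 0 0 1;0 0 0 0 0 0 1;0 0 0 0 0 0 1;0 0 0 0 0 0 1;0 0 0 0 0 0 1;0 0 0 0 0 0 1' 100; python3 s.py
```

```text
time_s: 8.05
tcp_pos: [0.5498, -0.3133, 0.0264]
ee_rot: [0.913, 0.409, 0.0, 0.0]
contact_force: [0.4, 0.2, 0.5]
finger_gap: 0.0143
[ 0.5498 -0.3133  0.0264] z [ 4.e-04 -2.e-04 -1.e+00] yaw 48.23 [ 0.001  0.001 -0.001 -0.     0.001 -0.     0.001] F [0.4 0.2 0.5] T [-0.   -0.    0.02] 0.014317207593578041
```

```bash
python3 -m creep '0 0 0 0 0 1 1;0 0 0 0 0 1.5 1;0 0 0 0 0 2 1;0 0 0 0 0 2 1;0 0 0 0 0 2.5 1;0 0 0 0 0 3 1;0 0 0 0 0 3 1;0 0 0 0 0 3 1;0 0 0 0 0 3 1;0 0 0 0 0 2 1' 100;python3 s.py
```

```text
time_s: 9.05
tcp_pos: [0.5395, -0.3072, 0.263]
ee_rot: [0.913, 0.407, -0.006, -0.008]
contact_force: [-0.2, -0.2, -6.3]
finger_gap: 0.0144
[ 0.5395 -0.3072  0.263 ] z [-0.0183  0.0103 -0.9998] yaw 48.1 [-0.072 -0.182  0.08  -0.226  0.141  0.402 -0.116] F [-0.2 -0.2 -6.3] T [-0.07 -0.12 -0.02] 0.014415349221019502
```

```bash
python3 -m creep '0 0 0 0 0 1.5 1;0 0 0 0 0 1 1;0 0 0 0 0 0.5 1;0 0 0 0 0 0 1' ;python3 s.py
python3 - <<'E'
from h import *
c=cam('side'); save(c,'pics/s2.png',cv2.resize(c['image'][150:400,180:480],(600,500)))
print(proj(c,[sensors.get_obs()['tcp_pos']]))
E
```

```text
time_s: 9.45
tcp_pos: [0.5376, -0.3075, 0.2986]
ee_rot: [0.914, 0.407, -0.005, -0.007]
contact_force: [-0.4, -0.3, -5.2]
finger_gap: 0.0148
[ 0.5376 -0.3075  0.2986] z [-0.0147  0.0099 -0.9998] yaw 47.99 [-0.001 -0.001 -0.004  0.018  0.003  0.001 -0.002] F [-0.4 -0.3 -5.2] T [-0.   -0.05 -0.05] 0.014847321327923942
[[351.4119764  245.05103821]]
```

View pics/s2.png

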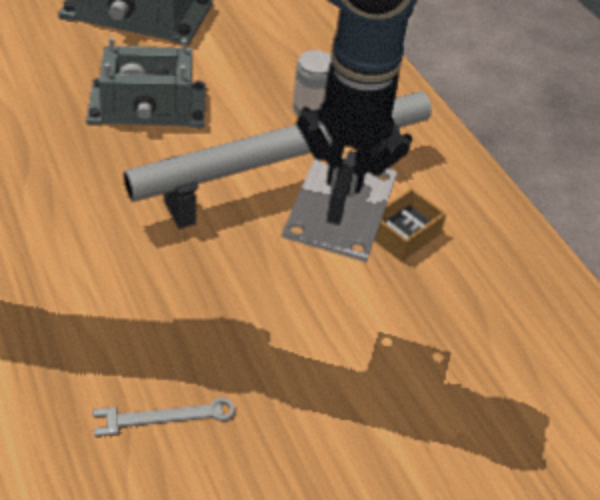

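Cover held level; the wrench, box and can have not moved. I carry it at an underside height of about 0.27 m and turn it +110 deg.

```bash
python3 -m creep '-0.01 -0.014 0.06 0 1.5 0 1;0 0 0.11 0 3 0 1;0 0 0.13 -0.4 3.5 0 1;0 0 0.13 -0.4 4 0 1;0 0 0.13 -0.4 4 0 1;0 0 0.13 -0.4 4 0 1;0 0 0.13 -0.4 4 0 1;0 0 0.13 -0.4 4 0 1;0 0 0.13 -0.4 4 0 1;0 0 0.13 -0.4 4 0 1' ; python3 s.py
python3 -m creep '0 0 0.13 -0.4 4 0 1;0 0 0.13 -0.4 4 0 1;0 0 0.13 -0.4 4 0 1;0 0 0.12 -0.4 3 0 1;0 0 0.1 0 2 0 1;0 0 0.05 0 1 0 1;0 0 0 0 0 0 1;0 0 0 0 0 0 1';python3 s.py
```

```text
time_s: 10.5
tcp_pos: [0.4935, 0.0573, 0.2868]
ee_rot: [0.507, 0.862, -0.01, -0.001]
contact_force: [1.7, 0.5, -5.4]
finger_gap: 0.0142
[0.4935 0.0573 0.2868] z [-0.012  -0.0172 -0.9998] yaw 119.08 [-0.445 -0.019 -0.456  0.024  0.078 -0.02   0.417] F [ 1.7  0.5 -5.4] T [ 0.09 -0.15 -0.02] 0.01421131663731739
time_s: 11.3
tcp_pos: [0.4685, 0.2491, 0.2772]
ee_rot: [0.181, 0.983, -0.016, -0.004]
contact_force: [0.3, 0.3, -6.0]
finger_gap: 0.0143
[0.4685 0.2491 0.2772] z [-0.0139 -0.0295 -0.9995] yaw 159.1 [-0.006  0.012  0.002  0.007 -0.005 -0.006  0.001] F [ 0.3  0.3 -6. ] T [ 0.03 -0.08  0.01] 0.01427532990991928
```

Before lowering I measure the studs again from the side with the arm settled, because the first measurement was taken while it was still drifting.

```bash
python3 -m creep '0.03 -0.014 -0.019 1 -0.5 0 1;0 0 0 2 -0.7 0.3 1;0 0 0 3 -1 0.3 1;0 0 0 3 -1 0.3 1;0 0 0 3 -1 0.3 1;0 0 0 3 -1 0.3 1;0 0 0 2 -0.7 0 1;0 0 0 1 -0.3 0 1;0 0 0 0 0 0 1;0 0 0 0 0 0 1' ; python3 -m creep '0 0 0 0 0 0 1;0 0 0 0 0 0 1;0 0 0 0 0 0 1';python3 s.py
python3 - <<'E'
from h import *
c=cam('wrist'); o=sensors.get_obs(); print(o['tcp_pos'].round(4))
np.savez('w3.npz',R=c['R'],t=c['t'],K=c['K'],D=c['D']); save(c,'pics/w3full.png')
a,b=.061,.036; th=np.radians(-22);L=np.array([(a,b),(a,-b),(-a,-b),(-a,b)])@np.array([[np.cos(th),np.sin(th)],[-np.sin(th),np.cos(th)]])+[.4803,.2565]
p=proj(c,np.c_[L,np.full(4,.115)]); print(p.round(1))
x0,y0=np.maximum(p.min(0).astype(int)-15,0); x1,y1=p.max(0).astype(int)+15; print(x0,y0)
save(c,'pics/w3.png',cv2.resize(c['image'][y0:y1,x0:x1],None,fx=5,fy=5,interpolation=cv2.INTER_CUBIC)[:600,:800])
E
```

```text
time_s: 12.3
tcp_pos: [0.6585, 0.1609, 0.2901]
ee_rot: [0.208, 0.978, -0.001, 0.002]
contact_force: [0.1, 0.1, -6.1]
finger_gap: 0.0143
time_s: 12.6
tcp_pos: [0.6557, 0.1625, 0.2903]
ee_rot: [0.207, 0.978, -0.001, 0.0]
contact_force: [1.0, 0.5, -6.2]
finger_gap: 0.0145
[0.6557 0.1625 0.2903] z [ 5.0e-04 -1.5e-03 -1.0e+00] yaw 156.13 [-0.01  -0.01  -0.008  0.01  -0.002 -0.001 -0.001] F [ 1.   0.5 -6.2] T [ 0.04  0.04 -0.03] 0.01446437055670054
[0.6557 0.1627 0.2904]
[[ 333.9   21.9]
 [ 246.4   24.8]
 [ 239.  -146.8]
 [ 334.3 -149.9]]
224 0
```

View pics/w3.png

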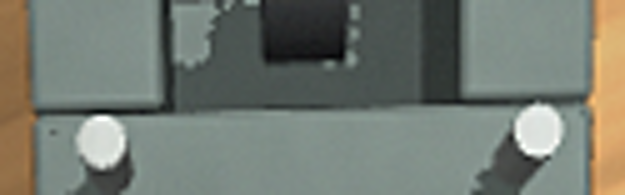

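Crop: the two near tips are at about (244.0,27.8) and (331.4,25.6), some 3 px from where I predicted. I back off so that all four show, and fit again.

```bash
python3 -m creep '0 0 0 1 -0.4 1 1;0 0 0 2 -0.7 1.5 1;0 0 0 2 -0.7 1.5 1;0 0 0 2 -0.7 1.5 1;0 0 0 2 -0.7 1.5 1;0 0 0 1 -0.4 1 1;0 0 0 0 0 0 1;0 0 0 0 0 0 1;0 0 0 0 0 0 1;0 0 0 0 0 0 1' ; python3 s.py
python3 - <<'E'
from h import *
c=cam('wrist'); o=sensors.get_obs(); print(o['tcp_pos'].round(4))
np.savez('w4.npz',R=c['R'],t=c['t'],K=c['K'],D=c['D']); save(c,'pics/w4full.png')
a,b=.061,.036; th=np.radians(-22);L=np.array([(a,b),(a,-b),(-a,-b),(-a,b)])@np.array([[np.cos(th),np.sin(th)],[-np.sin(th),np.cos(th)]])+[.4803,.2565]
p=proj(c,np.c_[L,np.full(4,.115)]); print(p.round(1))
x0,y0=np.maximum(p.min(0).astype(int)-15,0); x1,y1=p.max(0).astype(int)+15; print(x0,y0,y1)
save(c,'pics/w4.png',cv2.resize(c['image'][y0:y1,x0:x1],None,fx=4,fy=4,interpolation=cv2.INTER_CUBIC)[:600,:800])
E
```

```text
time_s: 13.65
tcp_pos: [0.7527, 0.1336, 0.3711]
ee_rot: [0.201, 0.98, 0.0, -0.004]
contact_force: [-0.7, -0.2, -4.9]
finger_gap: 0.0145
[0.7527 0.1336 0.3711] z [-0.0072  0.0019 -1.    ] yaw 156.85 [-0.007 -0.005 -0.003  0.018 -0.001 -0.001 -0.003] F [-0.7 -0.2 -4.9] T [ 0.06  0.01 -0.03] 0.014526458311942067
[0.7526 0.1337 0.3711]
[[ 313.2  -64.8]
 [ 240.4  -63.3]
 [ 236.1 -204.7]
 [ 313.1 -206.3]]
221 0 -48
```

View pics/w4.png

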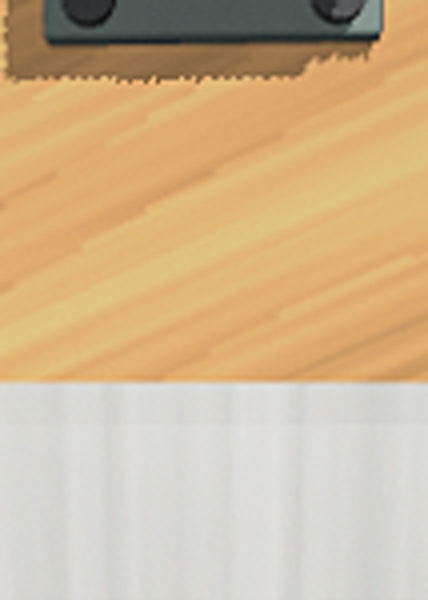

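That was the wrong direction: the view shows only a housing foot above the held plate. I go nearer instead and catch the far pair of tips, since the near pair is already measured.

```bash
python3 -m creep '0 0 0 -1.5 0.5 -0.5 1;0 0 0 -3 1 -1.2 1;0 0 0 -3 1.1 -1.2 1;0 0 0 -3 1.1 -1.2 1;0 0 0 -3 1.1 -1.2 1;0 0 0 -3 1.1 -1.2 1;0 0 0 -2.5 1 -1 1;0 0 0 -1.5 0.6 -0.5 1;0 0 0 0 0 0 1;0 0 0 0 0 0 1' ; python3 -m creep '0 0 0 0 0 0 1;0 0 0 0 0 0 1;0 0 0 0 0 0 1';python3 s.py
python3 - <<'E'
from h import *
c=cam('wrist'); o=sensors.get_obs(); print(o['tcp_pos'].round(4))
np.savez('w5.npz',R=c['R'],t=c['t'],K=c['K'],D=c['D']); save(c,'pics/w5full.png')
a,b=.061,.036; th=np.radians(-22);L=np.array([(a,b),(a,-b),(-a,-b),(-a,b)])@np.array([[np.cos(th),np.sin(th)],[-np.sin(th),np.cos(th)]])+[.4803,.2565]
p=proj(c,np.c_[L,np.full(4,.115)]); print(p.round(1))
x0=205; save(c,'pics/w5.png',cv2.resize(c['image'][0:110,x0:365],None,fx=5,fy=5,interpolation=cv2.INTER_CUBIC))
E
```

```text
time_s: 14.7
tcp_pos: [0.5326, 0.2117, 0.2869]
ee_rot: [0.198, 0.98, 0.0, -0.005]
contact_force: [0.4, 0.1, -5.7]
finger_gap: 0.0143
time_s: 15.0
tcp_pos: [0.535, 0.2105, 0.2881]
ee_rot: [0.199, 0.98, 0.001, -0.003]
contact_force: [0.4, 0.5, -6.2]
finger_gap: 0.014
[0.535  0.2105 0.2881] z [-0.0057  0.0022 -1.    ] yaw 157.04 [ 0.01   0.005  0.006 -0.013  0.005 -0.001  0.002] F [ 0.4  0.5 -6.2] T [-0.   -0.01 -0.02] 0.013996977499018858
[0.5351 0.2104 0.2881]
[[333.2 180. ]
 [254.  181.3]
 [249.9  36. ]
 [337.1  34.7]]
```

View pics/w5.png

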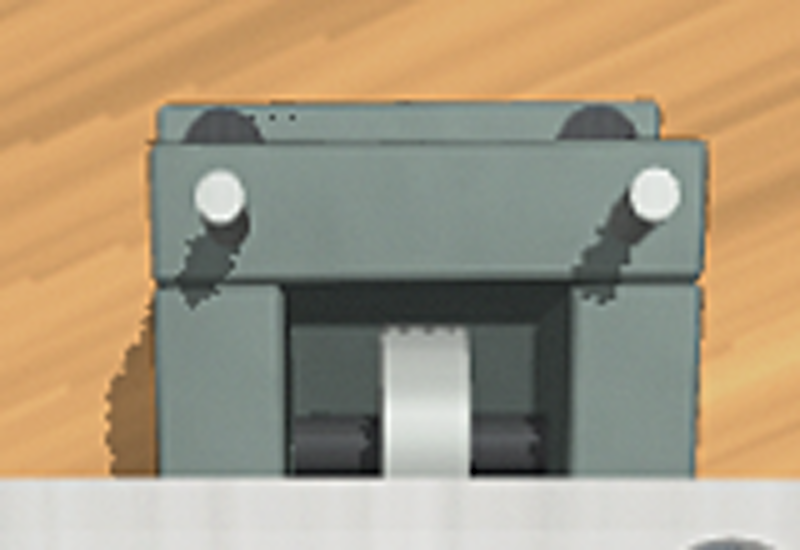

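Far tips are at (248.4,38.8) and (335.6,38.4). I fit both pairs together, and check the cover's pose in the hand from the plate's visible holes.

Run:
```python
from h import *
c3=dict(np.load('w3.npz'));c5=dict(np.load('w5.npz')); a,b=.061,.036
obs=[(c3,[(a,b),(a,-b)],[(331.4,25.6),(244.0,27.8)]),(c5,[(-a,-b),(-a,b)],[(248.4,38.8),(335.6,38.4)])]
def f(p):
    M=np.array([[np.cos(p[2]),np.sin(p[2])],[-np.sin(p[2]),np.cos(p[2])]]); r=[]
    for c,l,px in obs:
        w=np.array(l)@M+p[:2]; r.append((proj(c,np.c_[w,[.115]*2])-px).ravel())
    return np.concatenate(r)
r=least_squares(f,[.48,.2565,-.38],x_scale=[.01,.01,.1]); print(r.x[:2],np.degrees(r.x[2]),r.fun.round(1))
# single-frame: centre of each pair
for c,l,px in obs:
    P=[onz(c,(y,x),.115)[:2] for x,y in px]; m=np.mean(P,0); d=P[0]-P[1]; print(m.round(4),np.linalg.norm(d),np.degrees(np.arctan2(d[1],d[0])))
# hole detection of the held plate: expected pixels with nominal hand pose
im=cv2.imread('pics/w5full.png')
T=np.array(cam('wrist')['T_tool_cam']); M=np.linalg.inv(T)
h=np.array([(s*a,t*b,.0264-.004+0) for s in(1,-1) for t in(1,-1)]); 
ch=dict(R=M[:3,:3],t=M[:3,3],K=c5['K'],D=c5['D'])
P=proj(ch,np.c_[h[:,:2],np.full(4,.0264-.008)]); print('expected holes',P.round(1))
print('expected front edge',proj(ch,[(.075,-.05,.0184),(.075,.05,.0184)]).round(1))
cv2.imwrite('pics/w5b.png',cv2.resize(im[80:230,180:380],None,fx=4,fy=4,interpolation=cv2.INTER_CUBIC))
```

```text
[0.48198549 0.25403978] -22.417746051953674 [-0.1 -0.  -0.  -0.   0.1  0.1 -0.  -0.1]
[0.5384 0.2308] 0.07202369923591712 67.5761843840041
[0.4256 0.2773] 0.07207752018880842 -112.57967619278666
expected holes [[349.9 129. ]
 [188.6 129. ]
 [335.5 358.9]
 [203.2 359. ]]
expected front edge [[155.   96.7]
 [383.5  96.6]]
```

View pics/w5b.png

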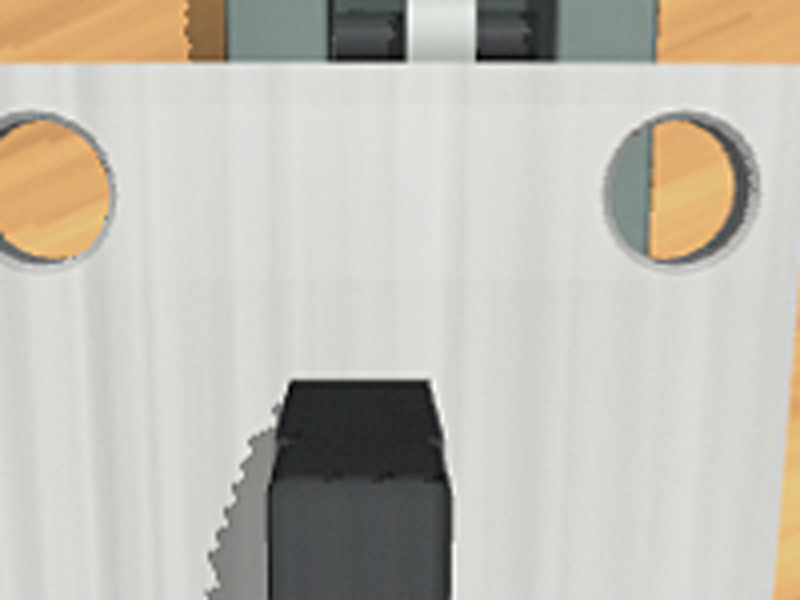

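Two well-settled pairs fit to 0.1 px: studs at (0.4820, 0.2540), yaw -22.4 deg. The held plate's holes, at (349.8,127.1) and (189.4,127.1), sit within 1 mm of where I expected them. I now move above the housing, still high.

```bash
python3 -m creep '-0.002 -0.006 0.01 -1 1 -0.5 1;0 0 0 -1.5 1.2 -1.5 1;0 0 0 -1.5 1.2 -2 1;0 0 0 -1 0.7 -2 1;0 0 0 0 0 -1.5 1;0 0 0 0 0 -0.5 1;0 0 0 0 0 0 1;0 0 0 0 0 0 1'; python3 s.py
```

```text
time_s: 15.9
tcp_pos: [0.4789, 0.2574, 0.2049]
ee_rot: [0.192, 0.981, 0.001, 0.0]
contact_force: [-0.2, -0.3, -5.6]
finger_gap: 0.0143
[0.4789 0.2574 0.2049] z [ 6.0e-04  2.8e-03 -1.0e+00] yaw 157.89 [-0.004 -0.001  0.001 -0.003 -0.002 -0.001 -0.003] F [-0.2 -0.3 -5.6] T [-0.04 -0.07  0.01] 0.014340941383108504
```

```bash
python3 -m creep '-0.003 0 -0.005 0.37 -0.37 0 1;0 0 0 0 0 -1 1;0 0 0 0 0 -1.5 1;0 0 0 0 0 -1 1;0 0 0 0 0 -0.5 1;0 0 0 0 0 0 1;0 0 0 0 0 0 1;0 0 0 0 0 0 1'; python3 s.py
```

```text
time_s: 16.7
tcp_pos: [0.4865, 0.2532, 0.1657]
ee_rot: [0.196, 0.981, 0.002, 0.003]
contact_force: [-0.7, 0.6, -5.7]
finger_gap: 0.0142
[0.4865 0.2532 0.1657] z [ 0.0073  0.0031 -1.    ] yaw 157.36 [ 0.001 -0.004  0.001 -0.007 -0.     0.001 -0.   ] F [-0.7  0.6 -5.7] T [ 0.01 -0.01  0.03] 0.014181355250777813
```

```bash
python3 -m creep '-0.003 0.007 0.004 -0.4 0.05 -0.6 1;0 0 0 0 0 0 1;0 0 0 0 0 -0.5 1;0 0 0 0 0 0 1;0 0 0 0 0 0 1'; python3 s.py
```

```text
time_s: 17.2
tcp_pos: [0.4826, 0.2544, 0.1548]
ee_rot: [0.194, 0.981, 0.001, 0.001]
contact_force: [0.4, 0.1, -6.3]
finger_gap: 0.0145
[0.4826 0.2544 0.1548] z [ 0.0016  0.0013 -1.    ] yaw 157.64 [ 0.001  0.005 -0.     0.01  -0.001  0.001  0.001] F [ 0.4  0.1 -6.3] T [ 0.01 -0.07 -0.08] 0.01447506044897868
```

```bash
python3 -m creep '-0.001 0.002 0 0 -0.07 -0.2 1;0 0 0 0 0 0 1;0 0 0 0 0 0 1;0 0 0 0 0 0 1'; python3 s.py
python3 - <<'E'
from h import *
c=cam('wrist'); s=cam('side')
w=cv2.resize(c['image'][80:200,160:400],(800,400),interpolation=cv2.INTER_CUBIC)
o=sensors.get_obs(); p=proj(s,[[.482,.254,.12]])[0].astype(int); 
q=cv2.resize(s['image'][p[1]-30:p[1]+30,p[0]-120:p[0]+120][:, :],(800,200),interpolation=cv2.INTER_CUBIC)
save(c,'pics/fin.png',np.vstack([w,q])); print(o['tcp_pos'].round(4))
E
python3 s.py
```

```text
time_s: 17.6
tcp_pos: [0.4829, 0.2536, 0.1528]
ee_rot: [0.194, 0.981, 0.0, -0.0]
contact_force: [-1.1, 0.1, -5.4]
finger_gap: 0.0143
[0.4829 0.2536 0.1528] z [-2.e-04  3.e-04 -1.e+00] yaw 157.63 [ 0.001  0.001 -0.001 -0.001  0.    -0.001  0.   ] F [-1.1  0.1 -5.4] T [-0.03  0.01 -0.01] 0.014316684287256654
[0.4829 0.2536 0.1528]
[0.4829 0.2536 0.1528] z [-1.e-04  3.e-04 -1.e+00] yaw 157.63 [ 0.001 -0.    -0.001  0.001  0.001  0.    -0.   ] F [-0.2  0.1 -4.8] T [ 0.03 -0.02  0.05] 0.013954424284946858
```

View pics/fin.png

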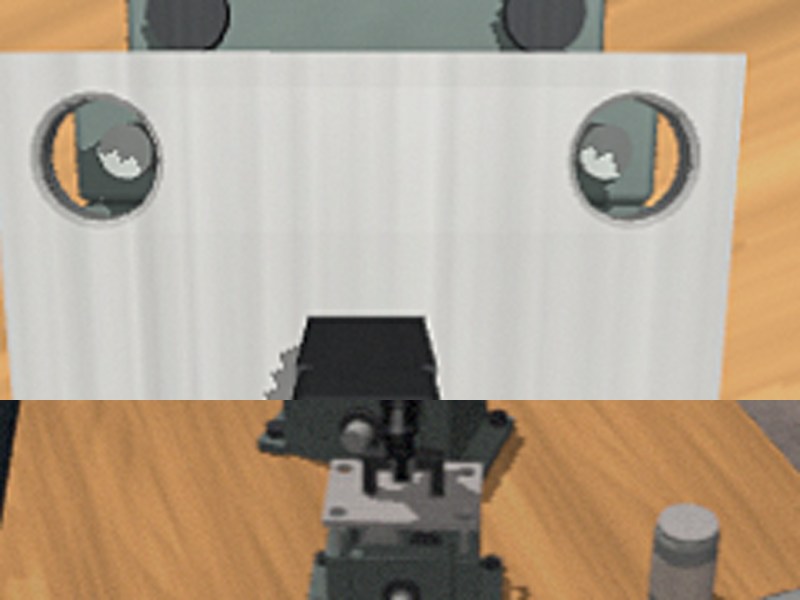

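Run:
```python
from h import *
c=cam('wrist'); R=Ro.from_quat(sensors.get_obs()['ee_rot']).as_matrix(); t=sensors.get_obs()['tcp_pos']
f=lambda l,z:[(R.T@(onz(c,(80+y*.3-.35,160+x*.3-.35),z)-t))[:2].round(4)*1000 for x,y in l]
print('studs in tool, mm',f([(126,151),(607,152)],.115)); print('holes',f([(98,158),(636,158)],.1528-.0184),f([(98,158),(636,158)],.1518-.0184))
```

```text
studs in tool, mm [array([ 61.9, -35.8]), array([61.7, 36.1])]
holes [array([ 61.8, -35.8]), array([61.8, 36.2])] [array([ 61.8, -36. ]), array([61.8, 36.4])]
```

Through the holes, the stud and hole centres agree within 0.3 mm in the hand frame. The gap is about 11 mm and the arm is still. I hand in.

```bash
python3 -c "
from bench import job; print(job.hand_in())"
```

```text
the job is handed in; nothing more can be done
None
```

The cover is held still and level over the smaller housing, and I handed the job in at about 18 s of robot time; no verdict is reported. I gripped it by its handle at 100 N and carried it over the pipe with its underside about 0.26 m above the bench.

**Last checks:**
- **Alignment:** Through the two holes the wrist camera can see, each stud is centred within about 0.3 mm. The other two holes follow from the fitted stud position, which matched all four tips to about 0.1 px. The long side is within 0.1° of the housing's.
- **Level:** The tool's tilt is below 0.001 rad.
- **Height:** The underside is about 11 mm above the stud tips.
- **Stillness and contact:** Joint speeds are near zero. The wrist force is about 5 N, which is roughly the cover's weight, so nothing suggests contact.

**What disagreed:** My first stud measurement, taken while the arm was still drifting, was about 3 mm off. I replaced it with two settled measurements before lowering.

**Not fully checked:** The picture just after the lift showed the wrench, screw box and can undisturbed. I did not measure their positions again at the end; the last picture shows only the can, not the box or wrench.

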